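Build the sieve stack on the shaker

ROBOT

A 6-joint arm with a two-finger parallel gripper is mounted at the origin on the work surface. World frame = base frame: x ahead of the robot, y to its left, z up, the work surface at z = 0. Lengths are in m, angles in degrees, forces in N, time in s.
With the tool pointing down it reaches from about 0.4 to 0.825 m from the base axis. Payload 7 kg.
Tool frame: the origin (TCP) lies on the centre line of the jaws, within the pads' length; the fingertips stand 11 mm ahead of it and the grasp point (between the pads) lies 8 mm behind it; z points along the fingers, y is the direction in which the jaws open and shut (so a half turn about z gives the same grasp; the last joint's range is limited). The gripper opens to 88 mm and grips with 3 to 60 N. Pads are 19 mm wide; open, the fingers measure 130 mm over their backs; the gripper's body (78 mm by 193 mm) begins 47 mm behind the grasp point.
Start: joints at [81.824, 20.546, 0.682, 0, -70.136, -16.507], TCP at [0.282, 0.613, 0.238] pointing down, gripper open.
Joint ranges: [-176.03, 176.03], [-82.01, 121.73], [-58.28, 71.71], [-173.87, 95.51], [-174.79, -0.11], [-173.66, 173.66]. Speed limits (degrees/s): [136.94, 136.94, 172.46, 180, 180, 180].

INTERFACE

Orientations are given as [roll, pitch, yaw] about the fixed x, y, z axes, in that order (R = Rz(yaw) Ry(pitch) Rx(roll)).
In Python, from plant import ctrl, cams, order gives the robot as it stands.
- The arm moves only by the tool jog_arm, never from a script. Its argument "motion" is a list of rows, each an object with "offset": the shift along the tool's x, y, z in mm, a list of three; "roll": the turn about the tool's z in rad; "hand": the finger opening in mm, from 0 to 87.6. A call has 1 to 20 rows; each row is the pose to reach, as a shift and turn from the pose commanded when the call began, along the tool's axes at that moment; what a row does not reach only later rows make up. A row lasts 1/12 s, in which the tool goes at most 41.7 mm and 7.16 degrees, less where a joint would pass 70% of its speed; a pose out of reach is approached as far as the arm can. A call with a gripper value outside its range is refused whole. The fingers move at their own pace and stop on an object; the grip force is fixed at half the most. Time passes only in rows, so rows that repeat a pose let the fingers close. It gives the time, the measured TCP pose, the force and the opening at its end, in the units of the state.
- ctrl.get_obs(): the state, without advancing time (a new reading comes with each control period).
- cams.snapshot(name): name is "scene" or "top" or "wrist"; returns a dict with "img" (480x640x3 uint8, red, green, blue), "K" (3x3 intrinsics, pixels), "cam_to_world" (4x4, takes a point from camera to world coordinates); the wrist camera has in their place "T_tool_cam" (4x4, takes a point from camera to tool coordinates, whose origin is the TCP and whose axes are the flange's). Camera axes: x right, y down, z forward; pixel columns grow to the right and rows downward; lengths in m; the calibration is good to about 2 mm. The wrist camera is an equidistant fisheye: a pixel r from the principal point sees the ray r / f radians off the axis. A picture is of the moment at which its call begins: read the wrist's pose just before it. There is no depth.
- order.close_job(): hands the job in, once; it reports no verdict.
The state is a dict: "clock": time; "joint_pos": joint angles; "qvel": joint speeds; "tau": joint torques, N m; "tool_pos": TCP position; "orientation": TCP orientation; "force": force on the tool from outside, world axes, zero at the start; "moment": the same for the moment, N m; "opening": finger opening in m.
Only numpy, scipy, OpenCV 4.12 (cv2) and the standard library are available. Lean on these libraries where they do the work, as an engineer would, in place of code of your own. Each camera call takes 0.05 s, during which the arm holds its last target. There are 200 camera calls.

TASK

Build the sieve stack on the shaker for the next sample, from the bottom up, one part at a time: the steel pan on the shaker's black seat inside the rim, then the fine (blue), the medium (yellow) and the coarse (red) sieve, and the lid last, each fully seated in the one below. Leave the finished stack upright and let go, and leave the sample jar and the slide box where they are.

Things in the scene. Friction and masses are not known exactly. Their poses are not given: they have to be found in the camera images.
- shaker: sieve shaker, fixed: round white body 110 mm across, a small blue control box on one side (reaching 74 mm from the centre, 24 mm high). On top a round black rubber seat, 36 mm above the table, inside a low blue rim (72 mm inside, 80 mm outside diameter, its top 41 mm above the table). Origin: centre of the underside, at table height, z up; the seat is 36 mm straight above it.
- pan: collecting pan: plain steel-grey round cup with a closed flat bottom, 56 mm outside and 50 mm inside diameter, 34 mm high. Origin: centre of the underside, z up. About 110 g.
- fine_sieve: fine sieve, about 90 g: blue round frame, dense steel mesh floor. Frame 56 mm outside, 50 mm inside diameter, 8 to 36 mm above the origin; below it an 8 mm high plug, 44 mm diameter tapering to 38, that drops into the part below until the frame rests on its rim. Origin: centre of the plug's underside, z up. Seated, the origin is 28 mm above that of the sieve below (26 mm above the pan's).
- medium_sieve: medium sieve, about 90 g: yellow round frame, middling steel mesh floor. Frame 56 mm outside, 50 mm inside diameter, 8 to 36 mm above the origin; below it an 8 mm high plug, 44 mm diameter tapering to 38, that drops into the part below until the frame rests on its rim. Origin: centre of the plug's underside, z up. Seated, the origin is 28 mm above that of the sieve below (26 mm above the pan's).
- coarse_sieve: coarse sieve, about 90 g: red round frame, wide steel mesh floor. Frame 56 mm outside, 50 mm inside diameter, 8 to 36 mm above the origin; below it an 8 mm high plug, 44 mm diameter tapering to 38, that drops into the part below until the frame rests on its rim. Origin: centre of the plug's underside, z up. Seated, the origin is 28 mm above that of the sieve below (26 mm above the pan's).
- lid: lid: grey disc 56 mm across, from 8 to 12 mm above the origin, with a black knob on top (18 mm diameter, from 12 to 36 mm above the origin) and the same 8 mm plug below as the sieves (44 mm diameter, tapering to 38 mm). Origin: centre of the underside of the plug, z up. About 70 g. Seated in a sieve its origin is 28 mm above that sieve's origin.
- jar: bystander, not to be disturbed: amber sample jar with a white cap and paper label, 48 mm across, 75 mm high. Origin: centre of the underside.
- slide_box: bystander, not to be disturbed: closed box for microscope slides, green with a white lid, 90 x 75 x 35 mm. Origin: centre of the underside.

How it is judged (in metres and radians):
On the way, in this order (a step that is already met when the one before it is completed fails the run):
1. the pan stands flat on the shaker's seat, let go (horizontal distance between pan and shaker below 0.012 m and z of pan in the frame of shaker between 0.0325 and 0.0395 m and angle between pan's own z axis and vertical below 0.07 rad and contact force between pan and the fingers below 0.1 N), for 0.2 s.
2. the fine (blue) sieve is seated in the pan, let go (horizontal distance between fine_sieve and pan below 0.006 m and z of fine_sieve in the frame of pan between 0.0225 and 0.0295 m and angle between fine_sieve's own z axis and vertical below 0.07 rad and contact force between fine_sieve and the fingers below 0.1 N), for 0.2 s.
3. the medium (yellow) sieve is seated in the fine one, let go (horizontal distance between medium_sieve and fine_sieve below 0.006 m and z of medium_sieve in the frame of fine_sieve between 0.0245 and 0.0315 m and angle between medium_sieve's own z axis and vertical below 0.07 rad and contact force between medium_sieve and the fingers below 0.1 N), for 0.2 s.
4. the coarse (red) sieve is seated in the medium one, let go (horizontal distance between coarse_sieve and medium_sieve below 0.006 m and z of coarse_sieve in the frame of medium_sieve between 0.0245 and 0.0315 m and angle between coarse_sieve's own z axis and vertical below 0.07 rad and contact force between coarse_sieve and the fingers below 0.1 N), for 0.2 s.
5. the lid is seated in the coarse sieve, let go (horizontal distance between lid and coarse_sieve below 0.006 m and z of lid in the frame of coarse_sieve between 0.0245 and 0.0315 m and angle between lid's own z axis and vertical below 0.07 rad and contact force between lid and the fingers below 0.1 N), for 0.2 s.
At the end, for the whole second after the job is handed in: Pan on the seat inside the rim (centre within 12 mm); fine, medium, coarse sieve and lid nested in that order, each centred on the one below within 6 mm; every part within 3.5 mm of its seated height, upright within 4 degrees, at rest and released (all of step 1 and all of step 2 and all of step 3 and all of step 4 and all of step 5 and linear speed of each of pan, fine_sieve, medium_sieve, coarse_sieve, lid below 0.02 m/s and angular speed of each of pan, fine_sieve, medium_sieve, coarse_sieve, lid below 0.2 rad/s); the robot touches nothing.
It fails at once if the sample jar was moved more than 20 mm or tipped (distance of jar from where it was at the start of the episode above 0.02 m or angle between jar's own z axis and vertical above 0.25 rad).
It fails at once if the slide box was moved more than 20 mm or tipped (distance of slide_box from where it was at the start of the episode above 0.02 m or angle between slide_box's own z axis and vertical above 0.25 rad).
It also fails if it takes over 109 s, if anything falls off the work surface, if the arm or the gripper's body presses on something with over 40 N, if the wrist force passes 120 N, or if a joint passes its speed limit or range.

## Working session

There is one attempt and no reset: what is moved stays moved. The work goes in short steps, Python scripts to look and compute and a tool call to move; the robot and the scene stay as the last step left them, time stands still between calls to the robot, and variables do not carry over. Pictures are saved under pics/ and viewed, about 12 in all and at most 16, crops included, and the job is handed in when it is done.

Besides the shell and the picture viewer there is one more tool, called after "Request:" in YAML: its name, and indented under it one key for each argument. jog_arm: Moves the arm, as the interface text tells. Its arguments: {"type":"object","properties":{"motion":{"type":"array"}},"required":["motion"]}

```bash
mkdir -p pics; ls
python3 - <<'E'
from plant import ctrl,cams
import cv2,numpy as np
print(ctrl.get_obs())
for n in("scene","top"):
    s=cams.snapshot(n);cv2.imwrite(f"pics/{n}0.png",s["img"][:,:,::-1]);print(n,s["K"].tolist(),np.round(s["cam_to_world"],4).tolist())
E
```

```text
pics
{'clock': 0.0, 'joint_pos': array([ 8.18244813e+01,  2.05907948e+01,  6.34494127e-01, -2.19481898e-02,
       -7.01368252e+01, -1.65048665e+01]), 'qvel': array([ 0.00425352,  0.12552332,  0.08858484, -0.03179194,  0.06569102,
       -0.02919657]), 'tau': array([ 1.28298463e-03, -5.82720029e+01,  2.93057102e+01,  6.99721277e+00,
        6.89860142e-03, -1.52816228e-04]), 'tool_pos': array([0.28168705, 0.61288928, 0.23662963]), 'orientation': array([ 1.79904849e+02, -6.67693616e-03, -2.46878539e+01]), 'force': array([-0.20786291,  0.18349893,  0.29657002]), 'moment': array([-0.05435519,  0.01347137, -0.02608627]), 'opening': 0.08779900709583441}
scene [[487.61908835588645, 0.0, 322.0197817717798], [0.0, 487.61908835588645, 246.99720146191012], [0.0, 0.0, 1.0]] [[0.596, 0.6699, -0.4428, 0.9838], [0.8029, -0.4898, 0.3397, -0.3525], [0.0107, -0.558, -0.8298, 0.8756], [0.0, 0.0, 0.0, 1.0]]
top [[543.6047489467818, 0.0, 325.2491910747471], [0.0, 543.6047489467818, 238.48336710963974], [0.0, 0.0, 1.0]] [[0.0067, -0.9962, 0.0872, 0.4433], [-1.0, -0.0071, -0.0045, -0.0037], [0.0051, -0.0872, -0.9962, 1.2857], [0.0, 0.0, 0.0, 1.0]]
```

View pics/scene0.png

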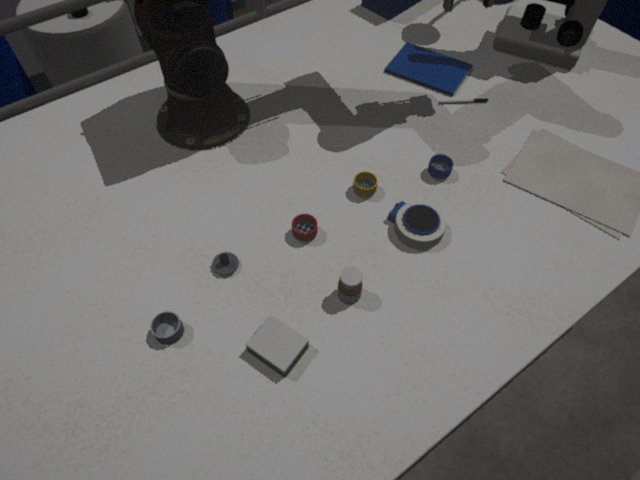

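View pics/top0.png

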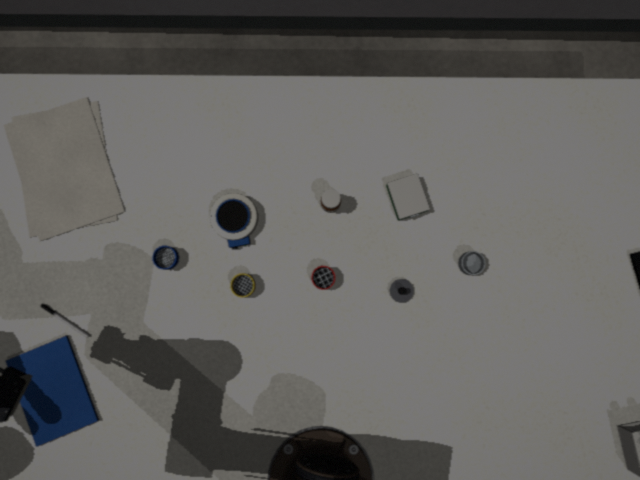

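Top view: shaker (233,216), fine (166,257), medium (243,285), coarse (323,277), lid (402,290), pan (472,262), jar (331,200) and box (408,195). In the scene view everything is upright.

```bash
cat > h.py <<'E'
import cv2,numpy as np
def ray_plane(s,uv,z,T=None):
    T=s["cam_to_world"]; d=T[:3,:3]@np.linalg.solve(s["K"],[uv[0],uv[1],1.]); return T[:3,3]+d*(z-T[2,3])/d[2]
def proj(s,p):
    T=np.linalg.inv(s["cam_to_world"]); c=s["K"]@(T[:3,:3]@np.asarray(p)+T[:3,3]); return c[:2]/c[2]
E
python3 - <<'E'
from plant import cams,ctrl
from h import *
s=cams.snapshot("top");im=s["img"]
print("tcp px",proj(s,ctrl.get_obs()["tool_pos"]))
print({k:im[v,u].tolist() for k,(u,v) in dict(table=(360,240),sh=(233,216),wh=(252,222),fine=(156,257),med=(233,287),coarse=(312,277),lid=(393,290),pan=(461,262)).items()})
h=cv2.cvtColor(im,cv2.COLOR_RGB2HSV)
big=cv2.resize(im[170:330,130:510],None,fx=2.1,fy=2.1,interpolation=cv2.INTER_CUBIC)
cv2.imwrite("pics/crop.png",np.clip(big.astype(float)*1.7,0,255).astype(np.uint8)[:,:,::-1])
for n,(u,v),lo,hi,z in [("fine",(166,257),(105,110,20),(130,255,255),.036),("med",(243,285),(18,110,20),(35,255,255),.036),("coarse",(323,277),(0,110,20),(8,255,255),.036),("rim",(233,216),(105,110,20),(130,255,255),.041)]:
    r=25; x0,y0=u-r,v-r
    m=cv2.inRange(h[y0:v+r,x0:u+r],lo,hi)
    if n=="coarse": m|=cv2.inRange(h[y0:v+r,x0:u+r],(172,110,20),(180,255,255))
    if n=="rim": m[43:]=0
    p=cv2.findNonZero(m); hull=cv2.convexHull(p); e=cv2.fitEllipse(hull) ; c=np.array(cv2.minEnclosingCircle(p)[0])+[x0,y0]
    ce=np.array(e[0])+[x0,y0]
    print(n,len(p),"circ",c,cv2.minEnclosingCircle(p)[1]*2.35,"ell",ce,e[1],"->",ray_plane(s,ce,z).round(4),cv2.boundingRect(p))
for n,uv,z in [("lid",(402,290),.03),("pan",(472,262),.034),("jar",(331,200),.075),("box",(408,195),.035)]: print(n,ray_plane(s,uv,z).round(3))
E
```

```text
tcp px [ -4.22581991 369.63603332]
{'table': [123, 121, 116], 'sh': [13, 13, 11], 'wh': [121, 120, 113], 'fine': [25, 29, 36], 'med': [29, 26, 14], 'coarse': [70, 32, 31], 'lid': [53, 54, 56], 'pan': [61, 63, 65]}
fine 152 circ [165.12921333 257.39887619] 29.15195107460022 ell [165.24550438 257.15540123] (22.984743118286133, 24.91486167907715) -> [0.507 0.358 0.036] (12, 14, 25, 23)
med 146 circ [242.5       284.7142849] 28.84090623855591 ell [242.61320114 284.85006905] (23.6065673828125, 24.556604385375977) -> [0.4448 0.1791 0.036 ] (13, 14, 24, 23)
coarse 115 circ [323.15625 277.15625] 27.909770822525026 ell [323.22416306 277.23380852] (23.012617111206055, 23.60201644897461) -> [ 0.4635 -0.0052  0.036 ] (14, 14, 23, 23)
rim 186 circ [232.57224274 215.22623634] 39.02941808700562 ell [232.71511269 215.52358627] (32.1457405090332, 32.966651916503906) -> [0.6039 0.2044 0.041 ] (9, 9, 33, 32)
lid [ 0.435 -0.187  0.03 ]
pan [ 0.501 -0.348  0.034]
jar [ 0.636 -0.021  0.075]
box [ 0.656 -0.201  0.035]
```

View pics/crop.png

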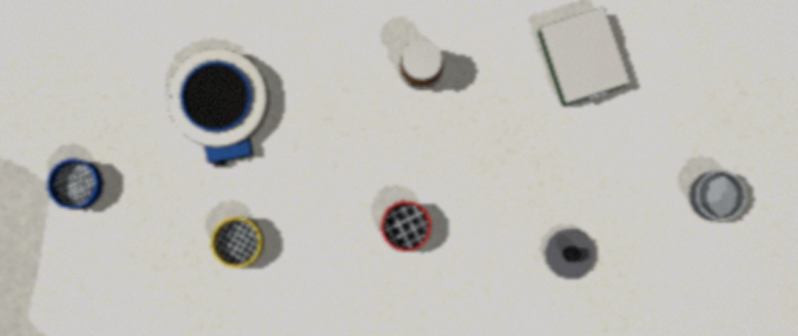

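All parts are standing, with rim diameters of about 56 mm and 75–80 mm as expected. I'll start towards the pan, with the yaw brought to 0.

Request:
jog_arm:
  motion:
    - {"offset":[373,338,0],"roll":-0.431,"hand":87}
    - {"offset":[373,338,0],"roll":-0.431,"hand":87}
    - {"offset":[373,338,0],"roll":-0.431,"hand":87}
    - {"offset":[373,338,0],"roll":-0.431,"hand":87}
    - {"offset":[373,338,0],"roll":-0.431,"hand":87}
    - {"offset":[373,338,0],"roll":-0.431,"hand":87}
    - {"offset":[373,338,0],"roll":-0.431,"hand":87}
    - {"offset":[373,338,0],"roll":-0.431,"hand":87}
    - {"offset":[373,338,0],"roll":-0.431,"hand":87}
    - {"offset":[373,338,0],"roll":-0.431,"hand":87}
    - {"offset":[373,338,0],"roll":-0.431,"hand":87}
    - {"offset":[373,338,0],"roll":-0.431,"hand":87}
    - {"offset":[600,782,70],"roll":-0.431,"hand":87}
    - {"offset":[600,782,70],"roll":-0.431,"hand":87}
    - {"offset":[600,782,70],"roll":-0.431,"hand":87}
    - {"offset":[600,782,70],"roll":-0.431,"hand":87}
    - {"offset":[600,782,70],"roll":-0.431,"hand":87}
    - {"offset":[600,782,70],"roll":-0.431,"hand":87}
    - {"offset":[600,782,70],"roll":-0.431,"hand":87}
    - {"offset":[600,782,70],"roll":-0.431,"hand":87}

```text
clock: 1.82
tool_pos: [0.4925, -0.1783, 0.1914]
orientation: [-180.0, -0.0, 0.0]
force: [0.8, 0.2, -0.0]
opening: 0.0867
```

Request:
jog_arm:
  motion:
    - {"offset":[8,170,20],"roll":0,"hand":87}
    - {"offset":[8,170,20],"roll":0,"hand":87}
    - {"offset":[8,170,20],"roll":0,"hand":87}
    - {"offset":[8,170,20],"roll":0,"hand":87}
    - {"offset":[8,170,20],"roll":0,"hand":87}
    - {"offset":[8,170,20],"roll":0,"hand":87}
    - {"offset":[8,170,20],"roll":0,"hand":87}

```text
clock: 2.4
tool_pos: [0.5004, -0.3466, 0.1708]
orientation: [-180.0, 0.1, -0.1]
force: [0.2, 0.9, -0.3]
opening: 0.0869
```

```bash
cat >> h.py <<'E'
from scipy.spatial.transform import Rotation as Rn
def wrist(name=None):
    from plant import cams,ctrl
    o=ctrl.get_obs(); s=cams.snapshot("wrist")
    T=np.eye(4); T[:3,:3]=Rn.from_euler("xyz",o["orientation"],degrees=True).as_matrix(); T[:3,3]=o["tool_pos"]
    s["W"]=T@s["T_tool_cam"]; s["obs"]=o
    if name: cv2.imwrite(f"pics/{name}.png",np.clip(s["img"].astype(float)*1.5,0,255).astype(np.uint8)[:,:,::-1])
    return s
def wproj(s,p):
    c=(np.linalg.inv(s["W"])@np.append(p,1))[:3]; th=np.arctan2(np.hypot(*c[:2]),c[2]); r=s["K"][0,0]*th
    return s["K"][:2,2]+r*c[:2]/np.hypot(*c[:2])
def wray(s,uv,z):
    d=np.asarray(uv,float)-s["K"][:2,2]; r=np.hypot(*d); th=r/s["K"][0,0]
    v=s["W"][:3,:3]@np.r_[np.sin(th)*d/r,np.cos(th)]; o=s["W"][:3,3]; return o+v*(z-o[2])/v[2]
def rays(s,uvs,z): return np.array([wray(s,p,z) for p in uvs])
def circle(P):
    A=np.c_[2*P[:,:2],np.ones(len(P))]; x=np.linalg.lstsq(A,(P[:,:2]**2).sum(1),rcond=None)[0]
    return x[:2],np.sqrt(x[2]+x[0]**2+x[1]**2)
E
python3 - <<'E'
from h import *
s=wrist("w1"); print(s["K"],s["T_tool_cam"].round(4).tolist(),s["obs"]["tool_pos"],s["obs"]["clock"])
print(wproj(s,[.501,-.348,.034]),wproj(s,[.501,-.348,.0]))
E
```

```text
[[371.64829954   0.         321.26447052]
 [  0.         371.64829954 240.70715253]
 [  0.           0.           1.        ]] [[-0.0012, -0.9544, -0.2987, 0.0794], [1.0, -0.0012, -0.0004, -0.0006], [0.0, -0.2987, 0.9544, -0.1466], [0.0, 0.0, 0.0, 1.0]] [ 0.50037481 -0.34655331  0.17083975] 2.4
[324.09308985 228.51863099] [323.83159531 218.14678373]
```

View pics/w1.png

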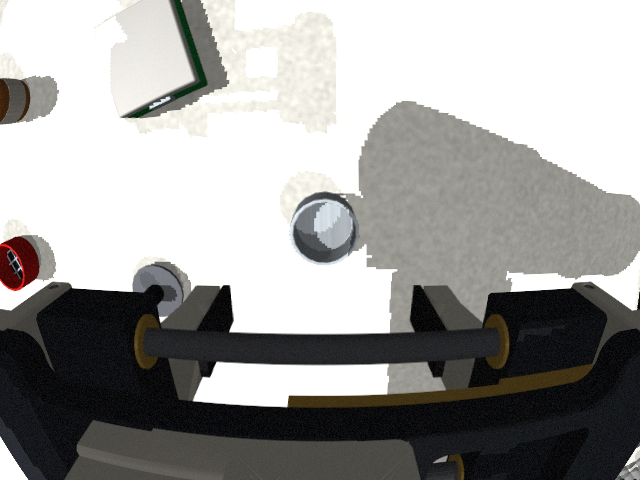

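The wrist view shows the pan rim at about (324,230), with edges at left 290, right 358 and bottom 265. I'll refine that numerically.

Run:
```python
from h import *
s=wrist()
P=rays(s,[(290,230),(357.5,230),(324,265),(299,254),(348,254)],.034)
print(circle(P)); print(P.round(4))
g=cv2.GaussianBlur(cv2.cvtColor(s["img"],cv2.COLOR_RGB2GRAY),(3,3),0)
print(g[230,280:300],g[230,348:370],g[255:275,324])
```

```text
(array([ 0.49758892, -0.34700037]), np.float64(0.026886990110219756))
[[ 0.5001 -0.3202  0.034 ]
 [ 0.5001 -0.3739  0.034 ]
 [ 0.4703 -0.3473  0.034 ]
 [ 0.4799 -0.327   0.034 ]
 [ 0.4799 -0.3667  0.034 ]]
[186 186 186 186 185 185 185 185 185 179 167 160 152 131  92  55  44  52
  61  65] [120 120 120 117  97  70  50  46  58  76  85  90  99 105 106 106 106 106
 107 107 107 107] [ 41  42  42  43  45  47  54  82 124 149 161 176 184 186 186 186 186 186
 186 185]
```

Request:
jog_arm:
  motion:
    - {"offset":[-1.5,0,40],"roll":0,"hand":87}
    - {"offset":[-1.5,0,80],"roll":0,"hand":87}
    - {"offset":[-1.5,0,120],"roll":0,"hand":87}
    - {"offset":[-1.5,0,138],"roll":0,"hand":87}
    - {"offset":[-1.5,0,138],"roll":0,"hand":87}
    - {"offset":[-1.5,0,138],"roll":0,"hand":87}

```text
clock: 3.0
tool_pos: [0.4997, -0.3452, 0.0336]
orientation: [-180.0, 0.1, 0.1]
force: [1.2, -0.4, 1.1]
opening: 0.0871
```

```bash
python3 -c "
from plant import ctrl;o=ctrl.get_obs();print(o['tool_pos'],o['orientation'],o['force'],o['opening'])"
```

```text
[ 0.49966165 -0.345207    0.03362314] [-1.79994588e+02  7.83913462e-02  1.32210532e-01] [ 1.17090489 -0.44640711  1.09130605] 0.08712412049706784
```

Request:
jog_arm:
  motion:
    - {"offset":[-1,1,11],"roll":0,"hand":87}
    - {"offset":[-1,1,11],"roll":0,"hand":50}
    - {"offset":[-1,1,11],"roll":0,"hand":45}
    - {"offset":[-1,1,11],"roll":0,"hand":45}
    - {"offset":[-1,1,11],"roll":0,"hand":45}
    - {"offset":[-1,1,11],"roll":0,"hand":45}
    - {"offset":[-1,1,11],"roll":0,"hand":45}
    - {"offset":[-1,1,11],"roll":0,"hand":45}

```text
clock: 3.67
tool_pos: [0.4988, -0.3476, 0.0231]
orientation: [180.0, -0.0, 0.0]
force: [-0.7, 0.6, 5.6]
opening: 0.0545
```

Request:
jog_arm:
  motion:
    - {"offset":[0,0,-25],"roll":0,"hand":45}
    - {"offset":[0,0,-60],"roll":0,"hand":45}
    - {"offset":[0,0,-100],"roll":0,"hand":45}
    - {"offset":[8,-38,-127],"roll":0,"hand":45}
    - {"offset":[105,-552,-127],"roll":0,"hand":45}
    - {"offset":[105,-552,-127],"roll":0,"hand":45}
    - {"offset":[105,-552,-127],"roll":0,"hand":45}
    - {"offset":[105,-552,-127],"roll":0,"hand":45}
    - {"offset":[105,-552,-127],"roll":0,"hand":45}
    - {"offset":[105,-552,-127],"roll":0,"hand":45}
    - {"offset":[105,-552,-127],"roll":0,"hand":45}
    - {"offset":[105,-552,-127],"roll":0,"hand":45}
    - {"offset":[105,-552,-127],"roll":0,"hand":45}
    - {"offset":[105,-552,-127],"roll":0,"hand":45}
    - {"offset":[105,-552,-127],"roll":0,"hand":45}
    - {"offset":[105,-552,-127],"roll":0,"hand":45}
    - {"offset":[105,-552,-127],"roll":0,"hand":45}
    - {"offset":[105,-552,-127],"roll":0,"hand":45}
    - {"offset":[105,-552,-127],"roll":0,"hand":45}
    - {"offset":[105,-552,-127],"roll":0,"hand":45}

```text
clock: 5.33
tool_pos: [0.6028, 0.2045, 0.1489]
orientation: [180.0, 0.1, 0.0]
force: [0.2, -1.2, -0.1]
opening: 0.0545
```

Run:
```python
from h import *
s=wrist("w2"); print(s["obs"]["tool_pos"],wproj(s,[.604,.2044,.041]))
```

```text
[0.60275463 0.20453973 0.14887767] [322.36821217 238.5330128 ]
```

View pics/w2.png

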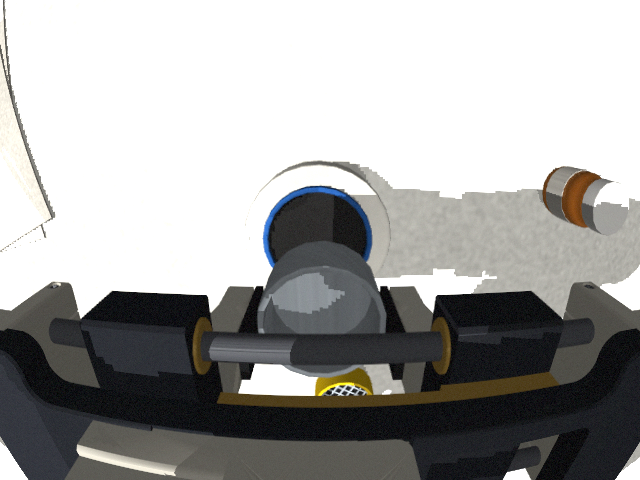

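Held pan is level and the blue rim is clear (left 263, right 373, top 186). I'll fit the rim at its height.

Run:
```python
from h import *
s=wrist(); h=cv2.cvtColor(s["img"],cv2.COLOR_RGB2HSV)
m=cv2.inRange(h,(100,120,30),(130,255,255)); m[:180]=0;m[240:]=0;m[:,:255]=0;m[:,380:]=0
# outer edge: per row first/last ; per col topmost
pts=[]
for v in range(192,240,3):
    u=np.flatnonzero(m[v]); pts+=[(u[0]-.5,v),(u[-1]+.5,v)]
for u in range(290,350,3):
    v=np.flatnonzero(m[:,u])
    if len(v): pts.append((u,v[0]-.5))
print(circle(rays(s,pts,.041)))
P=rays(s,[(258,318),(385,318),(322,374),(277,358),(367,358)],s["obs"]["tool_pos"][2]+.012); print("held",circle(P))
```

```text
(array([0.60317253, 0.20819869]), np.float64(0.03895370715934651))
held (array([0.60390064, 0.20451828]), np.float64(0.026590755882255398))
```

Request:
jog_arm:
  motion:
    - {"offset":[0.5,-2,35],"roll":0,"hand":45}
    - {"offset":[0.5,-2,65],"roll":0,"hand":45}
    - {"offset":[0.5,-2,80],"roll":0,"hand":45}
    - {"offset":[0.5,-2,85],"roll":0,"hand":45}
    - {"offset":[0.5,-2,88],"roll":0,"hand":45}
    - {"offset":[0.5,-2,88],"roll":0,"hand":45}
    - {"offset":[0.5,-2,88],"roll":0,"hand":45}

```text
clock: 6.02
tool_pos: [0.6047, 0.2068, 0.0629]
orientation: [-179.9, -0.1, -0.0]
force: [0.4, -0.2, -0.1]
opening: 0.0546
```

Request:
jog_arm:
  motion:
    - {"offset":[0,0,2],"roll":0,"hand":45}
    - {"offset":[0,0,3],"roll":0,"hand":45}
    - {"offset":[0,0,3.5],"roll":0,"hand":45}
    - {"offset":[0,0,3.5],"roll":0,"hand":45}

```text
clock: 6.35
tool_pos: [0.6043, 0.207, 0.0592]
orientation: [-180.0, -0.1, 0.0]
force: [-1.4, -0.4, 5.2]
opening: 0.0543
```

Contact is felt at 5 N, so I'll release, rise and move over the fine sieve.

Request:
jog_arm:
  motion:
    - {"offset":[0,0,3.5],"roll":0,"hand":87}
    - {"offset":[0,0,3.5],"roll":0,"hand":87}
    - {"offset":[0,0,3.5],"roll":0,"hand":87}
    - {"offset":[0,0,3.5],"roll":0,"hand":87}
    - {"offset":[0,0,3.5],"roll":0,"hand":87}
    - {"offset":[0,0,-20],"roll":0,"hand":87}
    - {"offset":[0,0,-60],"roll":0,"hand":87}
    - {"offset":[0,0,-100],"roll":0,"hand":87}
    - {"offset":[-97,-151,-105],"roll":0,"hand":87}
    - {"offset":[-97,-151,-105],"roll":0,"hand":87}
    - {"offset":[-97,-151,-105],"roll":0,"hand":87}
    - {"offset":[-97,-151,-105],"roll":0,"hand":87}
    - {"offset":[-97,-151,-105],"roll":0,"hand":87}
    - {"offset":[-97,-151,-105],"roll":0,"hand":87}
    - {"offset":[-97,-151,-105],"roll":0,"hand":87}

```text
clock: 7.6
tool_pos: [0.5062, 0.3585, 0.163]
orientation: [180.0, 0.0, 0.1]
force: [0.4, -1.1, 0.5]
opening: 0.0872
```

Run:
```python
from h import *
from plant import cams
s=wrist("w3"); print(s["obs"]["tool_pos"],s["obs"]["force"],wproj(s,[.507,.358,.036]),wproj(s,[.6035,.2065,.070]))
t=cams.snapshot("top"); print(proj(t,[.6035,.2065,.070]))
```

```text
[0.50621162 0.35850583 0.16301949] [ 0.38276794 -1.05790307  0.54832489] [322.861008  231.9471847] [536.41826659 116.12943801]
[229.64879203 214.01830217]
```

View pics/w3.png

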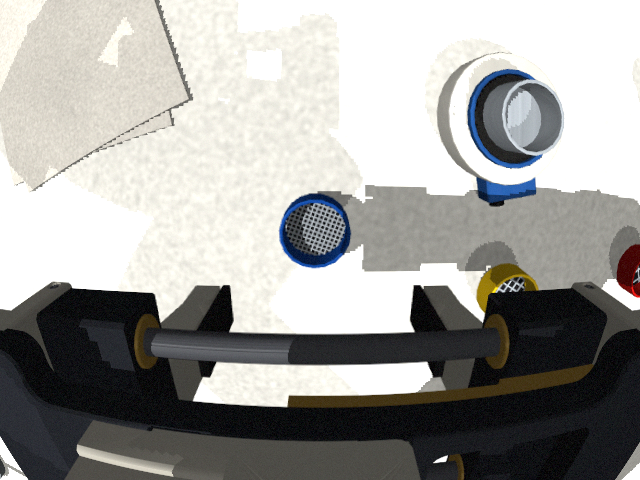

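Pan stands on the seat inside the rim (pan rim at ~(533,118)); the fine sieve is at ~(315,231), 8 px left of the top-camera prediction. I'll fit it with the wrist view.

```bash
cat >> h.py <<'E'
def rimfit(s,ranges,z,box,rad=.028):
    """outer rim of a coloured sieve at height z; box=(u0,v0,u1,v1)"""
    h=cv2.cvtColor(s["img"],cv2.COLOR_RGB2HSV); m=0
    for lo,hi in ranges: m=m|cv2.inRange(h,lo,hi)
    k=np.zeros_like(m);u0,v0,u1,v1=box;k[v0:v1,u0:u1]=255;m&=k
    n,l,st,_=cv2.connectedComponentsWithStats(m); m=(l==1+np.argmax(st[1:,4])).astype(np.uint8)
    hull=cv2.convexHull(cv2.findNonZero(m))[:,0].astype(float)
    P=rays(s,hull,z); c,r=circle(P)
    for _ in range(5):
        d=np.hypot(*(P[:,:2]-c).T)-r; k=abs(d)<.0012
        if k.sum()>6: c,r=circle(P[k])
    return c,r,k.mean(),hull.mean(0)
BLUE=[((100,120,20),(130,255,255))];YEL=[((18,110,20),(35,255,255))];RED=[((0,110,20),(8,255,255)),((172,110,20),(180,255,255))]
E
python3 - <<'E'
from h import *
s=wrist(); print(s["obs"]["tool_pos"]); print(rimfit(s,BLUE,.036,(260,180,370,285)))
# pan rim edges at z .070
print("pan",circle(rays(s,[(502.5,118),(563.5,118),(533,79.5),(511,97),(556,97),(533,156)],.070)))
print("yel",rimfit(s,YEL,.036,(470,255,545,300)))
E
```

```text
[0.50700897 0.35718031 0.16287318]
(array([0.50703777, 0.36421836]), np.float64(0.02841762450707599), np.float64(0.7894736842105263), array([312.05263158, 230.71052632]))
pan (array([0.60190645, 0.20605164]), np.float64(0.026797642721159882))
yel (array([0.45112187, 0.19393589]), np.float64(0.02969592885575221), np.float64(0.11764705882352941), array([503.23529412, 277.94117647]))
```

Request:
jog_arm:
  motion:
    - {"offset":[0,-6.5,40],"roll":0,"hand":87}
    - {"offset":[0,-6.5,80],"roll":0,"hand":87}
    - {"offset":[0,-6.5,120],"roll":0,"hand":87}
    - {"offset":[0,-6.5,136],"roll":0,"hand":87}
    - {"offset":[0,-6.5,140],"roll":0,"hand":87}
    - {"offset":[0,-6.5,140],"roll":0,"hand":87}
    - {"offset":[0,-6.5,140],"roll":0,"hand":50}
    - {"offset":[0,-6.5,140],"roll":0,"hand":45}
    - {"offset":[0,-6.5,140],"roll":0,"hand":45}
    - {"offset":[0,-6.5,140],"roll":0,"hand":45}
    - {"offset":[0,-6.5,140],"roll":0,"hand":45}
    - {"offset":[0,-6.5,140],"roll":0,"hand":45}
    - {"offset":[0,-6.5,140],"roll":0,"hand":45}

```text
clock: 8.83
tool_pos: [0.507, 0.3645, 0.0239]
orientation: [-180.0, -0.0, 0.0]
force: [-2.1, -1.8, 6.8]
opening: 0.0543
```

Request:
jog_arm:
  motion:
    - {"offset":[0,0,-30],"roll":0,"hand":45}
    - {"offset":[0,0,-70],"roll":0,"hand":45}
    - {"offset":[0,0,-110],"roll":0,"hand":45}
    - {"offset":[10,16,-136],"roll":0,"hand":45}
    - {"offset":[97,157,-136],"roll":0,"hand":45}
    - {"offset":[97,157,-136],"roll":0,"hand":45}
    - {"offset":[97,157,-136],"roll":0,"hand":45}
    - {"offset":[97,157,-136],"roll":0,"hand":45}
    - {"offset":[97,157,-136],"roll":0,"hand":45}
    - {"offset":[97,157,-136],"roll":0,"hand":45}
    - {"offset":[97,157,-136],"roll":0,"hand":45}
    - {"offset":[97,157,-136],"roll":0,"hand":45}

```text
clock: 9.83
tool_pos: [0.6034, 0.2079, 0.1589]
orientation: [-180.0, 0.0, 0.1]
force: [0.4, -0.3, -0.7]
opening: 0.0542
```

Run:
```python
from h import *
s=wrist("w4"); print(s["obs"]["tool_pos"],wproj(s,[.604,.207,.070]))
```

```text
[0.60342466 0.2078925  0.15885925] [323.68041145 247.99908015]
```

View pics/w4.png

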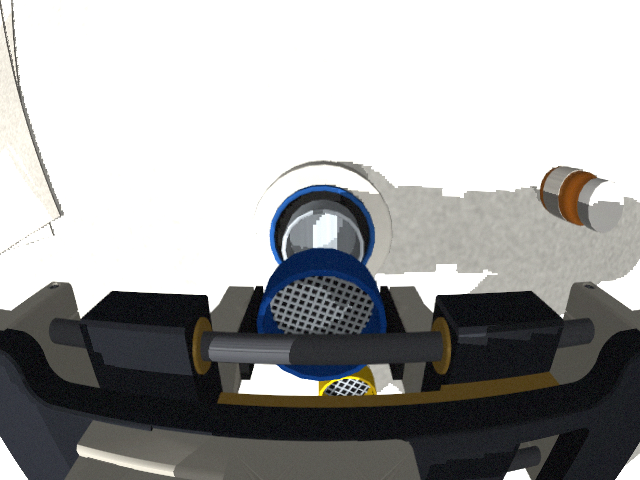

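The pan rim spans u 282–363 (centre 322.5, predicted 323.7), and the held sieve is level and centred. Lowering.

Request:
jog_arm:
  motion:
    - {"offset":[0.5,0,30],"roll":0,"hand":45}
    - {"offset":[0.5,0,50],"roll":0,"hand":45}
    - {"offset":[0.5,0,60],"roll":0,"hand":45}
    - {"offset":[0.5,0,66],"roll":0,"hand":45}
    - {"offset":[0.5,0,70],"roll":0,"hand":45}
    - {"offset":[0.5,0,72],"roll":0,"hand":45}
    - {"offset":[0.5,0,72],"roll":0,"hand":45}
    - {"offset":[0.5,0,72],"roll":0,"hand":45}

```text
clock: 10.55
tool_pos: [0.6048, 0.2076, 0.088]
orientation: [-180.0, -0.1, 0.0]
force: [-0.7, -0.1, -0.7]
opening: 0.0546
```

Request:
jog_arm:
  motion:
    - {"offset":[0,0,1.5],"roll":0,"hand":45}
    - {"offset":[0,0,2.5],"roll":0,"hand":45}
    - {"offset":[0,0,2.5],"roll":0,"hand":45}

```text
clock: 10.8
tool_pos: [0.6049, 0.2075, 0.0859]
orientation: [-180.0, -0.1, 0.0]
force: [-1.4, -0.7, 5.8]
opening: 0.0547
```

Request:
jog_arm:
  motion:
    - {"offset":[0,0,2],"roll":0,"hand":87}
    - {"offset":[0,0,2],"roll":0,"hand":87}
    - {"offset":[0,0,2],"roll":0,"hand":87}
    - {"offset":[0,0,2],"roll":0,"hand":87}
    - {"offset":[0,0,2],"roll":0,"hand":87}
    - {"offset":[0,0,-20],"roll":0,"hand":87}
    - {"offset":[0,0,-60],"roll":0,"hand":87}
    - {"offset":[-20,3,-80],"roll":0,"hand":87}
    - {"offset":[-160,25,-80],"roll":0,"hand":87}
    - {"offset":[-160,25,-80],"roll":0,"hand":87}
    - {"offset":[-160,25,-80],"roll":0,"hand":87}
    - {"offset":[-160,25,-80],"roll":0,"hand":87}
    - {"offset":[-160,25,-80],"roll":0,"hand":87}
    - {"offset":[-160,25,-80],"roll":0,"hand":87}

```text
clock: 11.97
tool_pos: [0.444, 0.1824, 0.1654]
orientation: [-179.9, -0.1, 0.1]
force: [0.1, 0.7, 0.2]
opening: 0.0866
```

Run:
```python
from h import *
s=wrist("w5"); print(s["obs"]["tool_pos"],s["obs"]["force"]); print(rimfit(s,YEL,.036,(240,150,400,290)))
print(rimfit(s,BLUE,.098,(200,0,450,140)), wproj(s,[.6045,.2075,.098]))
```

```text
[0.44399378 0.18240264 0.1653919 ] [0.11204992 0.67615842 0.24081176]
(array([0.4437985 , 0.18384505]), np.float64(0.028389128882840103), np.float64(0.7948717948717948), array([321.35897436, 231.1025641 ]))
(array([0.58444953, 0.20253409]), np.float64(0.030860819525695242), np.float64(0.9629629629629629), array([294.40740741,  45.51851852])) [279.06498291  -5.40628884]
```

View pics/w5.png

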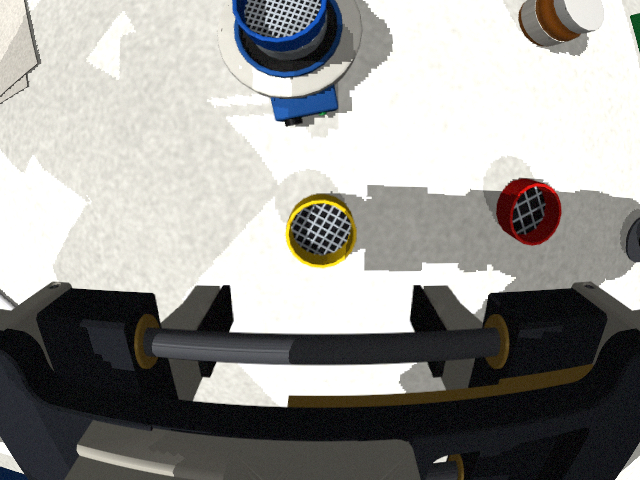

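The fine sieve sits level in the pan at the top edge, and the yellow sieve is at (321,231), i.e. (0.4438, 0.1838), radius 28.4 mm. Grasping.

Request:
jog_arm:
  motion:
    - {"offset":[0,-1,40],"roll":0,"hand":87}
    - {"offset":[0,-1,80],"roll":0,"hand":87}
    - {"offset":[0,-1,120],"roll":0,"hand":87}
    - {"offset":[0,-1,136],"roll":0,"hand":87}
    - {"offset":[0,-1,142],"roll":0,"hand":87}
    - {"offset":[0,-1,142],"roll":0,"hand":87}
    - {"offset":[0,-1,142],"roll":0,"hand":50}
    - {"offset":[0,-1,142],"roll":0,"hand":45}
    - {"offset":[0,-1,142],"roll":0,"hand":45}
    - {"offset":[0,-1,142],"roll":0,"hand":45}
    - {"offset":[0,-1,142],"roll":0,"hand":45}
    - {"offset":[0,-1,142],"roll":0,"hand":45}
    - {"offset":[0,-1,142],"roll":0,"hand":45}

```text
clock: 13.1
tool_pos: [0.4447, 0.1835, 0.0233]
orientation: [-180.0, -0.1, 0.0]
force: [-2.2, 0.6, 6.6]
opening: 0.0554
```

Request:
jog_arm:
  motion:
    - {"offset":[0,0,-30],"roll":0,"hand":45}
    - {"offset":[0,0,-70],"roll":0,"hand":45}
    - {"offset":[0,0,-110],"roll":0,"hand":45}
    - {"offset":[0,0,-150],"roll":0,"hand":45}
    - {"offset":[30,-5,-162],"roll":0,"hand":45}
    - {"offset":[160,-24,-162],"roll":0,"hand":45}
    - {"offset":[160,-24,-162],"roll":0,"hand":45}
    - {"offset":[160,-24,-162],"roll":0,"hand":45}
    - {"offset":[160,-24,-162],"roll":0,"hand":45}
    - {"offset":[160,-24,-162],"roll":0,"hand":45}
    - {"offset":[160,-24,-162],"roll":0,"hand":45}
    - {"offset":[160,-24,-162],"roll":0,"hand":45}

```text
clock: 14.1
tool_pos: [0.6035, 0.2069, 0.1842]
orientation: [180.0, 0.1, 0.0]
force: [-0.2, -0.6, -1.6]
opening: 0.0549
```

Run:
```python
from h import *
s=wrist("w6"); print(s["obs"]["tool_pos"]); print(wproj(s,[.6045,.2075,.098]),wproj(s,[.6325,.2075,.098]),wproj(s,[.6045,.2355,.098]))
h=cv2.cvtColor(s["img"],cv2.COLOR_RGB2HSV); m=cv2.inRange(h,*BLUE[0])
for v in range(205,262,8):
    u=np.flatnonzero(m[v]); print(v,u[0],u[-1],u.size)
```

```text
[0.60346582 0.20689387 0.18415869]
[321.38199088 248.5468401 ] [321.33597795 207.04794116] [279.18226159 248.56421219]
205 279 362 37
213 275 365 63
221 273 367 31
229 273 368 25
237 274 367 23
245 277 364 21
253 280 361 21
261 282 284 3
```

View pics/w6.png

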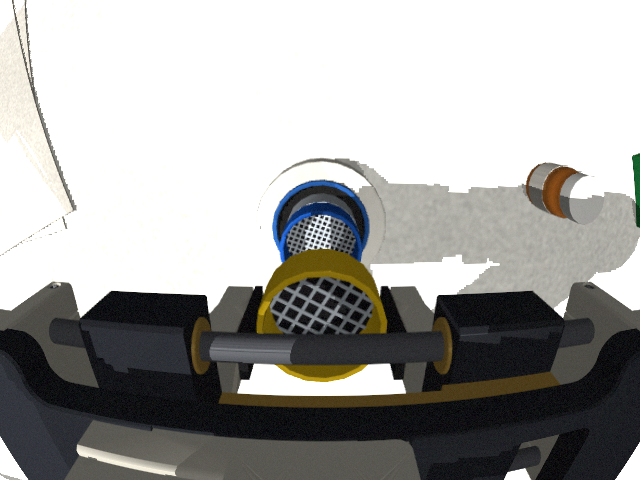

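The blue sieve's centre is at u≈320.5, against 321.4 predicted, so it is aligned. Lowering the yellow sieve.

Request:
jog_arm:
  motion:
    - {"offset":[0.5,0,30],"roll":0,"hand":45}
    - {"offset":[0.5,0,50],"roll":0,"hand":45}
    - {"offset":[0.5,0,58],"roll":0,"hand":45}
    - {"offset":[0.5,0,63],"roll":0,"hand":45}
    - {"offset":[0.5,0,67],"roll":0,"hand":45}
    - {"offset":[0.5,0,69],"roll":0,"hand":45}
    - {"offset":[0.5,0,70],"roll":0,"hand":45}
    - {"offset":[0.5,0,70],"roll":0,"hand":45}

```text
clock: 14.82
tool_pos: [0.6052, 0.2075, 0.1153]
orientation: [-180.0, -0.1, 0.0]
force: [0.3, 0.7, -1.3]
opening: 0.0548
```

Request:
jog_arm:
  motion:
    - {"offset":[0,0,1],"roll":0,"hand":45}
    - {"offset":[0,0,2],"roll":0,"hand":45}
    - {"offset":[0,0,2],"roll":0,"hand":45}

```text
clock: 15.07
tool_pos: [0.6053, 0.2074, 0.1134]
orientation: [-180.0, -0.1, 0.0]
force: [-1.3, 0.6, 2.8]
opening: 0.055
```

Request:
jog_arm:
  motion:
    - {"offset":[0,0,1.5],"roll":0,"hand":87}
    - {"offset":[0,0,1.5],"roll":0,"hand":87}
    - {"offset":[0,0,1.5],"roll":0,"hand":87}
    - {"offset":[0,0,1.5],"roll":0,"hand":87}
    - {"offset":[0,0,1.5],"roll":0,"hand":87}
    - {"offset":[0,0,-20],"roll":0,"hand":87}
    - {"offset":[0,0,-55],"roll":0,"hand":87}
    - {"offset":[-20,30,-60],"roll":0,"hand":87}
    - {"offset":[-142,210,-55],"roll":0,"hand":87}
    - {"offset":[-142,210,-55],"roll":0,"hand":87}
    - {"offset":[-142,210,-55],"roll":0,"hand":87}
    - {"offset":[-142,210,-55],"roll":0,"hand":87}
    - {"offset":[-142,210,-55],"roll":0,"hand":87}
    - {"offset":[-142,210,-55],"roll":0,"hand":87}
    - {"offset":[-142,210,-55],"roll":0,"hand":87}
    - {"offset":[-142,210,-55],"roll":0,"hand":87}

```text
clock: 16.4
tool_pos: [0.463, -0.0032, 0.1681]
orientation: [-180.0, -0.1, -0.1]
force: [1.1, -0.6, -0.6]
opening: 0.0869
```

Run:
```python
from h import *
s=wrist("w7"); print(s["obs"]["tool_pos"],s["obs"]["force"]); print(rimfit(s,RED,.036,(240,150,400,290)))
```

```text
[ 0.46301118 -0.0032192   0.16808673] [ 1.128944   -0.61081255 -0.5947235 ]
(array([ 0.4634065 , -0.00189633]), np.float64(0.02899776186063665), np.float64(0.7741935483870968), array([322.09677419, 230.03225806]))
```

View pics/w7.png

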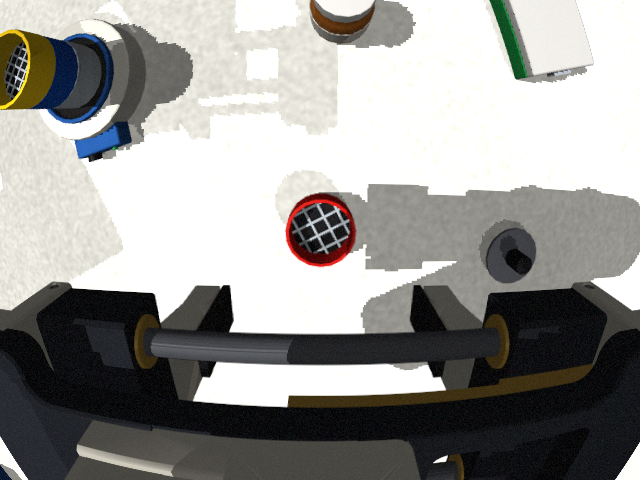

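The stack (pan, blue, yellow) is straight at upper left, and red is at (321,230), i.e. (0.4634, −0.0019). Grasping.

Request:
jog_arm:
  motion:
    - {"offset":[0,-1,40],"roll":0,"hand":87}
    - {"offset":[0,-1,80],"roll":0,"hand":87}
    - {"offset":[0,-1,120],"roll":0,"hand":87}
    - {"offset":[0,-1,138],"roll":0,"hand":87}
    - {"offset":[0,-1,145],"roll":0,"hand":87}
    - {"offset":[0,-1,145],"roll":0,"hand":87}
    - {"offset":[0,-1,145],"roll":0,"hand":50}
    - {"offset":[0,-1,145],"roll":0,"hand":45}
    - {"offset":[0,-1,145],"roll":0,"hand":45}
    - {"offset":[0,-1,145],"roll":0,"hand":45}
    - {"offset":[0,-1,145],"roll":0,"hand":45}
    - {"offset":[0,-1,145],"roll":0,"hand":45}
    - {"offset":[0,-1,145],"roll":0,"hand":45}

```text
clock: 17.53
tool_pos: [0.4634, -0.0017, 0.0233]
orientation: [-180.0, -0.1, 0.0]
force: [-2.1, 0.9, 7.1]
opening: 0.056
```

Request:
jog_arm:
  motion:
    - {"offset":[0,0,-30],"roll":0,"hand":45}
    - {"offset":[0,0,-70],"roll":0,"hand":45}
    - {"offset":[0,0,-110],"roll":0,"hand":45}
    - {"offset":[0,0,-150],"roll":0,"hand":45}
    - {"offset":[10,-15,-185],"roll":0,"hand":45}
    - {"offset":[142,-209,-192],"roll":0,"hand":45}
    - {"offset":[142,-209,-192],"roll":0,"hand":45}
    - {"offset":[142,-209,-192],"roll":0,"hand":45}
    - {"offset":[142,-209,-192],"roll":0,"hand":45}
    - {"offset":[142,-209,-192],"roll":0,"hand":45}
    - {"offset":[142,-209,-192],"roll":0,"hand":45}
    - {"offset":[142,-209,-192],"roll":0,"hand":45}
    - {"offset":[142,-209,-192],"roll":0,"hand":45}
    - {"offset":[142,-209,-192],"roll":0,"hand":45}

```text
clock: 18.7
tool_pos: [0.6042, 0.2069, 0.2139]
orientation: [180.0, 0.1, 0.0]
force: [0.7, -0.4, -0.6]
opening: 0.0553
```

Run:
```python
from h import *
s=wrist("w8"); print(s["obs"]["tool_pos"]); print(wproj(s,[.605,.2075,.126]),wproj(s,[.605,.2355,.126]),wproj(s,[.605,.1795,.126]))
h=cv2.cvtColor(s["img"],cv2.COLOR_RGB2HSV); m=cv2.inRange(h,*YEL[0])
for v in range(205,262,8):
    u=np.flatnonzero(m[v]); print(v,u[:1],u[-1:],u.size)
```

```text
[0.60420481 0.20686367 0.2139275 ]
[321.3045672  248.00552294] [279.40013007 248.02162165] [363.20517258 247.9275288 ]
205 [308] [335] 27
213 [295] [347] 53
221 [288] [352] 26
229 [284] [356] 15
237 [282] [358] 10
245 [280] [361] 16
253 [280] [360] 20
261 [282] [284] 3
```

The yellow rim spans u 280–361 (predicted 279–363), so it is aligned.

Request:
jog_arm:
  motion:
    - {"offset":[0,0,30],"roll":0,"hand":45}
    - {"offset":[0,0,50],"roll":0,"hand":45}
    - {"offset":[0,0,58],"roll":0,"hand":45}
    - {"offset":[0,0,63],"roll":0,"hand":45}
    - {"offset":[0,0,67],"roll":0,"hand":45}
    - {"offset":[0,0,70],"roll":0,"hand":45}
    - {"offset":[0,0,71.5],"roll":0,"hand":45}
    - {"offset":[0,0,71.5],"roll":0,"hand":45}
    - {"offset":[0,0,71.5],"roll":0,"hand":45}

```text
clock: 19.5
tool_pos: [0.6051, 0.2074, 0.1437]
orientation: [-180.0, -0.0, 0.0]
force: [0.4, 0.5, -0.7]
opening: 0.0556
```

Request:
jog_arm:
  motion:
    - {"offset":[0,0,1.5],"roll":0,"hand":45}
    - {"offset":[0,0,2.2],"roll":0,"hand":45}
    - {"offset":[0,0,2.2],"roll":0,"hand":45}

```text
clock: 19.75
tool_pos: [0.6051, 0.2074, 0.1414]
orientation: [-180.0, -0.0, 0.0]
force: [-0.4, -0.2, 3.7]
opening: 0.0558
```

Request:
jog_arm:
  motion:
    - {"offset":[0,0,1.5],"roll":0,"hand":87}
    - {"offset":[0,0,1.5],"roll":0,"hand":87}
    - {"offset":[0,0,1.5],"roll":0,"hand":87}
    - {"offset":[0,0,1.5],"roll":0,"hand":87}
    - {"offset":[0,0,1.5],"roll":0,"hand":87}
    - {"offset":[0,0,-20],"roll":0,"hand":87}
    - {"offset":[0,0,-55],"roll":0,"hand":87}
    - {"offset":[-15,35,-60],"roll":0,"hand":87}
    - {"offset":[-80,186,-50],"roll":0,"hand":87}
    - {"offset":[-80,186,-50],"roll":0,"hand":87}
    - {"offset":[-80,186,-50],"roll":0,"hand":87}
    - {"offset":[-80,186,-50],"roll":0,"hand":87}
    - {"offset":[-169,394,-30],"roll":0,"hand":87}
    - {"offset":[-169,394,-30],"roll":0,"hand":87}
    - {"offset":[-169,394,-30],"roll":0,"hand":87}
    - {"offset":[-169,394,-30],"roll":0,"hand":87}
    - {"offset":[-169,394,-30],"roll":0,"hand":87}
    - {"offset":[-169,394,-30],"roll":0,"hand":87}
    - {"offset":[-169,394,-30],"roll":0,"hand":87}
    - {"offset":[-169,394,-30],"roll":0,"hand":87}

```text
clock: 21.42
tool_pos: [0.4354, -0.1878, 0.1709]
orientation: [180.0, -0.0, -0.1]
force: [-0.0, 0.4, 0.7]
opening: 0.0872
```

Run:
```python
from h import *
s=wrist("w9"); print(s["obs"]["tool_pos"],s["obs"]["force"])
g=cv2.cvtColor(s["img"],cv2.COLOR_RGB2GRAY)
for th in (25,35):
    m=(g<th).astype(np.uint8); m[:185]=0;m[275:]=0;m[:,:250]=0;m[:,400:]=0
    n,l,st,c=cv2.connectedComponentsWithStats(m); print(th,st[1:],c[1:])
```

```text
[ 0.435423   -0.18778918  0.1708609 ] [-0.01202224  0.38156645  0.67508733]
25 [[308 218  21  26 427]] [[318.31147541 230.34660422]]
35 [[348 215   1   1   1]
 [308 217  22  27 487]] [[348.         215.        ]
 [318.34291581 230.3798768 ]]
```

View pics/w9.png

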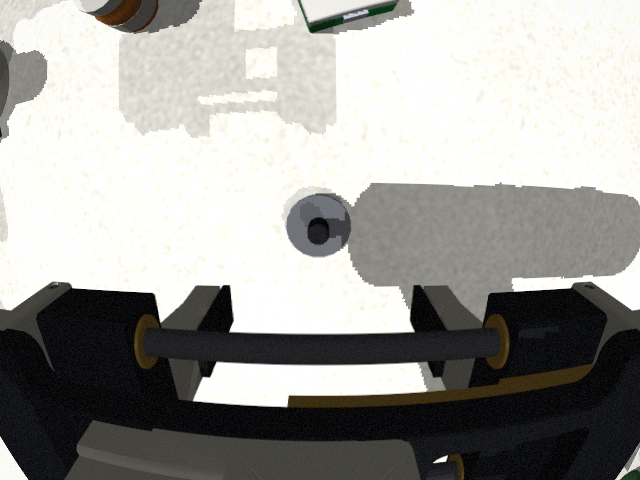

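Lid disc spans u 286–351, v 194–258; the knob top is at about (318.5,234).

Run:
```python
from h import *
s=wrist(); print(s["obs"]["tool_pos"])
print(circle(rays(s,[(286,226),(351,226),(318.5,194),(318.5,258)],.012)), wray(s,(318.5,233.7),.036))
P=rays(s,[(307.5,233),(329.5,233),(318.5,244.5)],.036);print(P.round(4))
```

```text
[ 0.43599395 -0.18710718  0.17096255]
(array([ 0.43228725, -0.18401392]), np.float64(0.028031783464104183)) [ 0.43312738 -0.18420495  0.036     ]
[[ 0.4337 -0.1755  0.036 ]
 [ 0.4337 -0.1929  0.036 ]
 [ 0.4242 -0.1842  0.036 ]]
```

Request:
jog_arm:
  motion:
    - {"offset":[-3,-3.3,40],"roll":0,"hand":70}
    - {"offset":[-3,-3.3,80],"roll":0,"hand":60}
    - {"offset":[-3,-3.3,120],"roll":0,"hand":60}
    - {"offset":[-3,-3.3,138],"roll":0,"hand":60}
    - {"offset":[-3,-3.3,144],"roll":0,"hand":60}
    - {"offset":[-3,-3.3,144],"roll":0,"hand":60}
    - {"offset":[-3,-3.3,144],"roll":0,"hand":30}
    - {"offset":[-3,-3.3,144],"roll":0,"hand":10}
    - {"offset":[-3,-3.3,144],"roll":0,"hand":10}
    - {"offset":[-3,-3.3,144],"roll":0,"hand":10}
    - {"offset":[-3,-3.3,144],"roll":0,"hand":10}
    - {"offset":[-3,-3.3,144],"roll":0,"hand":10}
    - {"offset":[-3,-3.3,144],"roll":0,"hand":10}
    - {"offset":[-3,-3.3,144],"roll":0,"hand":10}
    - {"offset":[-3,-3.3,144],"roll":0,"hand":10}

```text
clock: 22.77
tool_pos: [0.4331, -0.1836, 0.0271]
orientation: [180.0, -0.0, 0.0]
force: [-0.9, -0.8, 5.1]
opening: 0.0174
```

Request:
jog_arm:
  motion:
    - {"offset":[0,0,-30],"roll":0,"hand":10}
    - {"offset":[0,0,-70],"roll":0,"hand":10}
    - {"offset":[0,0,-110],"roll":0,"hand":10}
    - {"offset":[0,0,-150],"roll":0,"hand":10}
    - {"offset":[8,-18,-185],"roll":0,"hand":10}
    - {"offset":[20,-45,-208],"roll":0,"hand":10}
    - {"offset":[172,-391,-208],"roll":0,"hand":10}
    - {"offset":[172,-391,-208],"roll":0,"hand":10}
    - {"offset":[172,-391,-208],"roll":0,"hand":10}
    - {"offset":[172,-391,-208],"roll":0,"hand":10}
    - {"offset":[172,-391,-208],"roll":0,"hand":10}
    - {"offset":[172,-391,-208],"roll":0,"hand":10}
    - {"offset":[172,-391,-208],"roll":0,"hand":10}
    - {"offset":[172,-391,-208],"roll":0,"hand":10}
    - {"offset":[172,-391,-208],"roll":0,"hand":10}
    - {"offset":[172,-391,-208],"roll":0,"hand":10}
    - {"offset":[172,-391,-208],"roll":0,"hand":10}
    - {"offset":[172,-391,-208],"roll":0,"hand":10}

```text
clock: 24.27
tool_pos: [0.6043, 0.2076, 0.2337]
orientation: [179.9, 0.1, 0.0]
force: [0.2, 0.2, -0.8]
opening: 0.0171
```

Run:
```python
from h import *
s=wrist("w10"); print(s["obs"]["tool_pos"]); print([wproj(s,p).round(1) for p in ([.605,.2075,.154],[.605,.2355,.154],[.605,.1795,.154],[.633,.2075,.154])])
```

```text
[0.60434973 0.20756632 0.23374603]
[array([322.4, 252.2]), array([279.1, 252.2]), array([365.6, 252.1]), array([322.4, 209.7])]
```

View pics/w10.png

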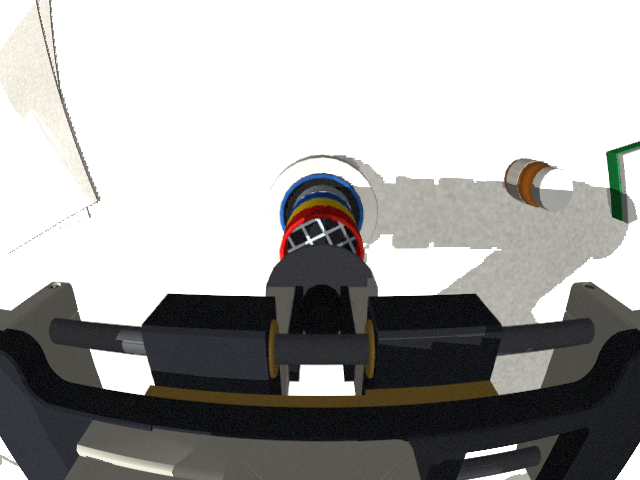

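The red rim is centred at u≈322 (predicted 322.4), the stack is straight, and the lid is held level. Lowering.

Request:
jog_arm:
  motion:
    - {"offset":[0,0,25],"roll":0,"hand":10}
    - {"offset":[0,0,40],"roll":0,"hand":10}
    - {"offset":[0,0,48],"roll":0,"hand":10}
    - {"offset":[0,0,54],"roll":0,"hand":10}
    - {"offset":[0,0,58],"roll":0,"hand":10}
    - {"offset":[0,0,60],"roll":0,"hand":10}
    - {"offset":[0,0,60],"roll":0,"hand":10}
    - {"offset":[0,0,60],"roll":0,"hand":10}

```text
clock: 24.98
tool_pos: [0.6052, 0.2076, 0.1755]
orientation: [-180.0, -0.1, 0.0]
force: [0.2, 0.9, -0.5]
opening: 0.0173
```

Request:
jog_arm:
  motion:
    - {"offset":[0,0,1.5],"roll":0,"hand":10}
    - {"offset":[0,0,2.5],"roll":0,"hand":10}
    - {"offset":[0,0,2.5],"roll":0,"hand":10}

```text
clock: 25.23
tool_pos: [0.6053, 0.2077, 0.1732]
orientation: [-180.0, -0.1, 0.0]
force: [-1.1, -0.3, 4.0]
opening: 0.0174
```

Contact at the expected height. I'll release, rise and back off to the side so the top camera has a clear view.

Request:
jog_arm:
  motion:
    - {"offset":[0,0,1.5],"roll":0,"hand":60}
    - {"offset":[0,0,1.5],"roll":0,"hand":60}
    - {"offset":[0,0,1.5],"roll":0,"hand":60}
    - {"offset":[0,0,1.5],"roll":0,"hand":60}
    - {"offset":[0,0,1.5],"roll":0,"hand":60}
    - {"offset":[0,0,-20],"roll":0,"hand":60}
    - {"offset":[0,0,-60],"roll":0,"hand":60}
    - {"offset":[-120,10,-70],"roll":0,"hand":60}
    - {"offset":[-120,10,-70],"roll":0,"hand":60}
    - {"offset":[-120,10,-70],"roll":0,"hand":60}
    - {"offset":[-120,10,-70],"roll":0,"hand":60}
    - {"offset":[-120,10,-70],"roll":0,"hand":60}

```text
clock: 26.23
tool_pos: [0.4836, 0.1975, 0.2436]
orientation: [-179.9, -0.1, 0.1]
force: [-0.3, 0.4, 0.0]
opening: 0.0603
```

Run:
```python
from h import *
from plant import cams
s=wrist("w11"); t=cams.snapshot("scene")
print(s["obs"]["tool_pos"],s["obs"]["force"],s["obs"]["clock"])
u,v=proj(t,[.605,.2075,.1]).astype(int); print(u,v)
c=lambda i:np.clip(i.astype(float)*1.6,0,255).astype(np.uint8)[:,:,::-1]
a=cv2.resize(c(t["img"])[max(v-90,0):v+90,u-90:u+90],(560,560),interpolation=cv2.INTER_CUBIC)
cv2.imwrite("pics/end.png",a)
print([proj(t,[.605,.2075,z]).round(1).tolist() for z in (.036,.07,.098,.126,.154,.158,.182)], (u-90,v-90))
```

```text
[0.48356738 0.19746791 0.24363971] [-0.34903556  0.39015748  0.03048501] 26.2333
426 200
[[421.4, 219.5], [424.3, 209.7], [426.8, 201.3], [429.4, 192.4], [432.2, 183.1], [432.6, 181.7], [435.1, 173.4]] (np.int64(336), np.int64(110))
```

View pics/end.png

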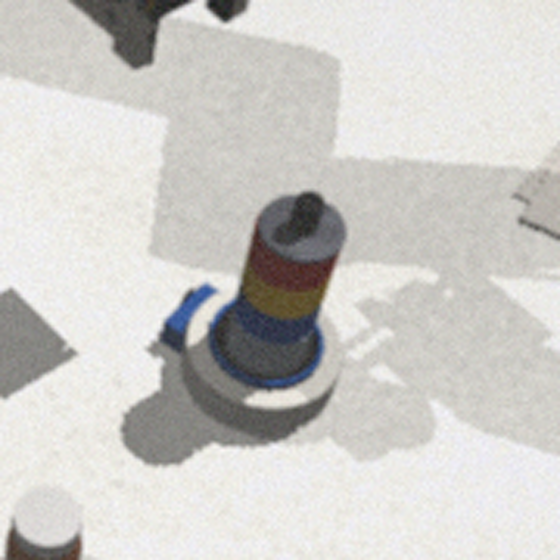

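View pics/w11.png

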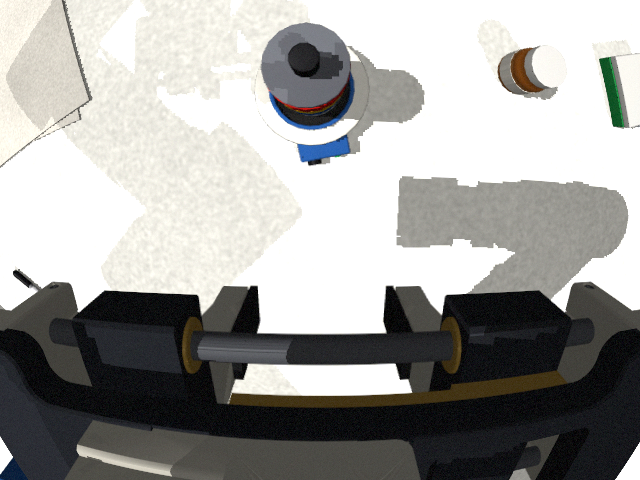

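The stack is complete and straight: grey, blue, yellow, red, then the lid with the knob at crop (308,208), with no gaps or tilt. The arm is clear, and the jar and box are standing. Handing in.

```bash
python3 -c "
from plant import order;print(order.close_job())"
```

```text
the job is handed in; nothing more can be done
None
```

I built the stack on the shaker (pan, fine, medium, coarse, lid) and handed it in at about 26 s of the 109 s allowed. The hand-in reports no verdict.

- **Seating:** each part met contact (about 3–6 N) within about 1 mm of its seated height before I let go.
- **Final pictures:** the last scene and wrist pictures show a straight stack with no gaps, and the lid on top. The arm was clear with about 0 N of force. The jar and slide box were standing; I judged that by eye and did not re-measure their positions.
- **Disagreement:** the top camera's y readings were up to 6 mm off the wrist camera's, worst at the fine sieve. I used the wrist values for the four grasps after the pan. For the pan I split the difference, both at its grasp (3 mm apart in x) and at the shaker seat (3.6 mm apart in y). Later alignment views agreed with the wrist values to within about 1 mm sideways.
- **Not checked:** I did not measure the final centre offsets between parts separately.

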